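Flip the bench shield's kickstand and hold the shield upright

ROBOT

A 7-joint arm with a two-finger parallel gripper is mounted at the origin on a cart in front of the work surface, level with it; the furniture and walls round the work are solid. World frame = base frame: x ahead of the robot, y to its left, z up, the work surface at z = 0. Lengths are in m, angles in rad, forces in N, time in s.
With the tool pointing down it reaches from about 0.425 to 0.925 m from the base axis. Payload 6.8 kg.
Tool frame: the origin (TCP) lies between the finger pads; the fingertips stand r.tcp_to_tips ahead of it and the grasp point (between the pads) lies 3 mm ahead of it (r.tcp_to_tips is the distance from the TCP to the fingertips, in m); z points along the fingers, y is the line along which they close (so a half turn about z gives the same grasp; the last joint's range is limited). The gripper opens to 85 mm and grips with 20 to 120 N. Pads are 22 mm wide; open, the fingers measure 114 mm over their backs; the gripper's body (76 mm by 85 mm) begins 54 mm behind the grasp point. The pads swing forward as they close: fully open they stand 13 mm farther back than shut.
Start: joints at [1.044, 0.477, 0.022, 1.555, -0.011, 1.109, -0.083], TCP at [0.275, -0.617, 0.253] pointing down, gripper open.
Joint ranges: [-2.96, 2.96], [-0.34, 2.1], [-1.41, 1.46], [0.24, 2.44], [-1.37, 4.51], [0.17, 1.92], [-2.96, 2.96]. Speed limits (rad/s): [2.39, 2.39, 3.14, 3.14, 3.14, 3.14, 3.14].

INTERFACE

Orientations are given as a rotation vector (axis times angle).
In Python, from bench import r gives the robot as it stands. The module is installed in compiled form; this text tells all that it offers.
- The arm moves only by the tool step_arm, never from a script. Its argument "moves" is a list of rows, each an object of numbers: "rx", "ry", "rz": the turn, a rotation vector about the tool's x, y, z in degrees; "dx", "dy", "dz": the shift along the tool's x, y, z in mm; "gripper": the opening, from -1 (shut) to 1 (fully open). In form: [{"rx": .., "ry": .., "rz": .., "dx": .., "dy": .., "dz": .., "gripper": ..}, ...]. A call has 1 to 20 rows; each row shifts and turns the commanded pose from where the row before left it, along the tool's axes as they then stand; what a row does not reach is not made up. A row lasts 1/8 s, in which the tool goes at most 62.5 mm and 10.7 degrees, less where a joint would pass 70% of its speed; a pose out of reach is approached as far as the arm can. A call is refused whole if a number of a shift passes 62.5 or a number of a turn 10.7, either way. A call with a gripper value outside its range is refused whole. The fingers move at their own pace and stop on an object; "grip_force" is the grip in N (left out, the last holds). Time passes only in rows, so rows that do not move let the fingers close. It gives the time, the measured TCP pose, the force, the opening and the grip force at its end, in the units of the state.
- r.get_obs(): the state, without advancing time (a new reading comes with each control period).
- r.grab_frame(name): name is "scene" or "top" or "wrist"; returns the picture (384x512x3 uint8, blue, green, red); there is no depth.
- r.camera_info(name): a dict with "mtx" (3x3 intrinsics, pixels), "rvec" (rotation vector, rad) and "tvec" (3), from world to camera coordinates, as OpenCV has them. Camera axes: x right, y down, z forward; pixel columns grow to the right and rows downward; lengths in m; the calibration is good to about 2 mm. The wrist camera is an equidistant fisheye: a pixel r from the principal point sees the ray r / f radians off the axis. A picture is of the moment at which its call begins: read the wrist's pose just before it. camera_info takes no time and is no camera call; for the wrist camera it gives the pose at the moment of the call.
- r.hand_in(): hands the job in; it is judged then, once.
The state is a dict: "clock": time; "joints": joint angles; "qvel": joint speeds; "tau": joint torques, N m; "tcp_pos": TCP position; "orientation": TCP orientation; "contact_force": force on the tool from outside, world axes, zero at the start; "moment": the same for the moment, N m; "grip_width": finger opening in m; "gripper_force": force on a finger pad.
Only numpy, scipy, OpenCV 4.12 (cv2) and the standard library are available. Lean on these libraries where they do the work, as an engineer would, in place of code of your own. Each camera call takes 0.05 s, during which the arm holds its last target. There are 200 camera calls.

TASK

The amber bench shield is leaning back on its rest with its red kickstand folded up. While it leans there, push the kickstand's red cross peg forward over centre so that the leg drops all the way down to its stop; then grip the shield's steel top rail, swing the shield up to upright and finish while still gripping it there, because it tips over if let go. Do not let the shield tip over to the front, and leave the jar, petri dish, timer and tally counter where they are.

Things in the scene. Friction and masses are not known exactly. Their poses are not given: they have to be found in the camera images.
- shield_base: Dark steel foot of the shield, fixed to the worktop, 150 mm (x) by 154 mm (y). Origin: centre of its underside, on the worktop. x points to the shield's rear (the way it leans; away from the robot at yaw 0), y along its width to the robot's left, z up. The tilt axis runs along y, 25 mm above this origin. Two rear posts, 70 mm high, carry the rubber rest.
- shield (a joint): Tilt of the shield about its axis, rad: 0 upright, positive leaning back (to +x of the foot). Stops: 0.35 (on the rear rest, where it starts) and -0.30 (tipped forward, the dropped kickstand's tip just above the worktop). Almost no friction: its weight (0.6 to 0.9 kg with rail and leg, centred about 0.12 m from the axis) tips it to one side or the other.
- rail_mid (a point): Round steel rail along the shield's top, 14 mm diameter, 182 mm long. This point: its middle, 230 mm from the tilt axis; y along the rail, z away from the foot in the shield's plane. Under it is a 53 mm open gap, then a 10 mm cross bar and the 4 mm amber pane. Side bars 176 mm apart. Best pinched at its middle from above, across x; it turns between the pads as the shield swings.
- kickstand (a joint): Angle of the leg on the shield, rad: 0 folded up (pointing up, 0.32 rad behind the shield's plane), growing as it swings forward over the top and down in front; 2.96 is its stop, leg pointing down and 0.50 rad forward of the shield's plane. No spring, it falls by its weight: with the shield on its rest the leg is vertical (centre) at 0.67, and past 0.75 it drops to the stop by itself.
- kick_hub (a point): Pivot of the kickstand, outside the side bar on the robot's right (-y of the foot; 105 mm from the middle), 120 mm from the tilt axis. The red leg is 10 mm thick and 130 mm long from here, with a rubber tip 16 mm across; it swings in the foot's x-z plane.
- kick_peg (a point): Middle of the free part of the red cross peg on the kickstand leg, 10 mm diameter, 112 mm from the hub, sticking out about 50 mm from the leg away from the shield (-y), with a 15 mm black end button. This point is 25 mm out from the leg's centre line. Folded, it is about 225 mm above the worktop; pushed from behind, 1 N is plenty.
- stain_jar: Bystander, to be left alone: purple jar with a white screw cap, 53x53x100 mm, loose on the worktop. Origin: centre of its underside.
- dish: Bystander, to be left alone: red petri dish, 56x56x14 mm, loose on the worktop. Origin: centre of its underside.
- lab_timer: Bystander, to be left alone: white lab timer, 68x62x19 mm, loose on the worktop. Origin: centre of its underside.
- counter: Bystander, to be left alone: grey hand tally counter, 43x64x31 mm, loose on the worktop. Origin: centre of its underside.

How it is judged:
By the outcome, as a careful person would: the job done as asked, in the order asked, and still so for the second after the job is handed in, while the arm keeps its last pose, push and grip.
It also fails if it takes over 45 s, if anything falls off the work surface, if the arm or the gripper's body presses on something with over 40 N, if the wrist force passes 120 N, or if a joint passes its speed limit or range.

## Working session

There is one attempt and no reset: what is moved stays moved. The work goes in short steps, Python scripts to look and compute and a tool call to move; the robot and the scene stay as the last step left them, time stands still between calls to the robot, and variables do not carry over. Pictures are saved under pics/ and viewed, at most 10 in all, crops included, and the job is handed in when it is done.

Besides the shell and the picture viewer there is one more tool, called after ">>>" as name(argument=value, ...), one argument or row to a line, values as JSON. step_arm: Moves the arm, as the interface text tells. Its arguments: {"type":"object","properties":{"moves":{"type":"array","items":{"type":"object","properties":{"rx":{"type":"number"},"ry":{"type":"number"},"rz":{"type":"number"},"dx":{"type":"number"},"dy":{"type":"number"},"dz":{"type":"number"},"gripper":{"type":"number"}}}},"grip_force":{"type":"number"}},"required":["moves"]}

```bash
mkdir -p pics
python3 - <<'E'
from bench import r
import cv2,numpy as np
o=r.get_obs();print(o['clock'],o['tcp_pos'],o['orientation'],o['grip_width'],r.tcp_to_tips)
for n in('scene','top'):
    cv2.imwrite(f'pics/{n}0.png',r.grab_frame(n));c=r.camera_info(n)
    R=cv2.Rodrigues(np.array(c['rvec']))[0];print(n,c['mtx'],-R.T@np.array(c['tvec']).ravel(),R.tolist())
E
```

```text
0.0 [ 0.27425454 -0.61616868  0.25233474] [-3.07126668e+00 -6.52665322e-01  8.01160969e-04] 0.08508222760658934 0.022
scene [[415.68472616   0.         250.08972056]
 [  0.         415.68472616 196.38115429]
 [  0.           0.           1.        ]] [-0.16888547  0.56676398  1.12004824] [[-0.6390322652808935, -0.7689697559729392, -0.017979942405033533], [-0.5560939494028025, 0.4780244979532976, -0.6798912404157679], [0.5314106541720471, -0.4244739023254748, -0.7330925063571584]]
top [[418.86837007   0.         257.19696683]
 [  0.         418.86837007 193.55521809]
 [  0.           0.           1.        ]] [0.26818189 0.00791214 1.35836001] [[-0.02442162597781694, -0.9995450365022175, 0.017700400797164867], [-0.9808200740006382, 0.02053167686566415, -0.1938309384037191], [0.19337933349244435, -0.0220945751003411, -0.9808752536021863]]
```

View pics/scene0.png

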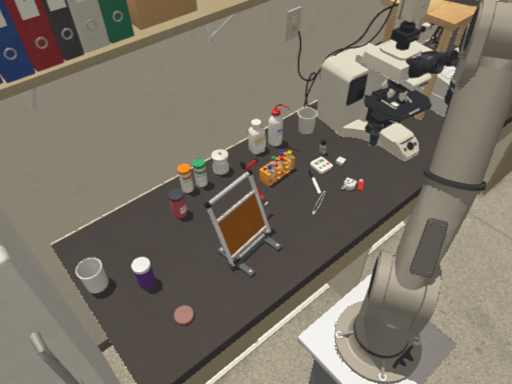

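View pics/top0.png

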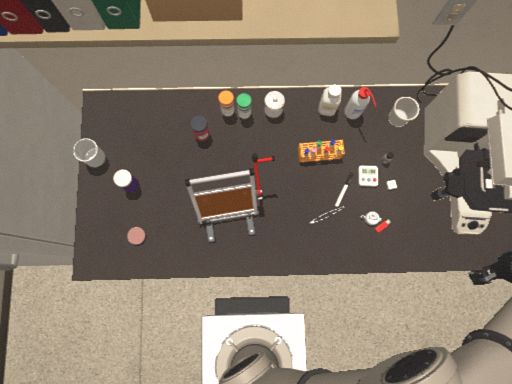

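Top view: rail from about (190,180) to (257,172), red leg from (260,195) up to peg (257,160)-(272,158). Scene view: rail (210,210)-(255,178), peg near (250,165). I enlarge both for the exact pixels.

Run:
```python
import cv2,numpy as np
a=cv2.imread('pics/scene0.png')[145:275,190:300];b=cv2.imread('pics/top0.png')[145:250,180:290]
a=cv2.resize(a,None,fx=3.6,fy=3.6,interpolation=2);b=cv2.resize(b,None,fx=3.6,fy=3.6,interpolation=2)
h=max(a.shape[0],b.shape[0]);c=np.zeros((h,a.shape[1]+b.shape[1],3),np.uint8);c[:a.shape[0],:a.shape[1]]=a;c[:b.shape[0],a.shape[1]:]=b
cv2.imwrite('pics/crop.png',c);print(c.shape)
for n in('scene0','top0'):
    m=cv2.imread(f'pics/{n}.png').astype(int);k=((m[...,2]>120)&(m[...,1]<70)&(m[...,0]<80)).astype(np.uint8)
    N,l,s,ce=cv2.connectedComponentsWithStats(k)
    print(n,[(s[i].tolist(),ce[i].round(1).tolist()) for i in range(1,N) if s[i][4]>4])
```

```text
(468, 792, 3)
scene0 [([272, 108, 8, 8, 39], [275.8, 111.2]), ([280, 156, 4, 5, 12], [281.3, 158.3]), ([246, 160, 10, 8, 36], [250.3, 163.4]), ([357, 182, 7, 9, 46], [360.2, 185.5]), ([257, 187, 9, 12, 24], [260.8, 193.8]), ([170, 201, 6, 13, 35], [172.4, 207.3]), ([175, 203, 5, 2, 7], [177.0, 203.4])]
top0 [([359, 89, 17, 17, 59], [367.3, 95.1]), ([254, 157, 19, 39, 163], [259.6, 170.9]), ([375, 229, 5, 4, 7], [376.9, 231.0])]
```

View pics/crop.png

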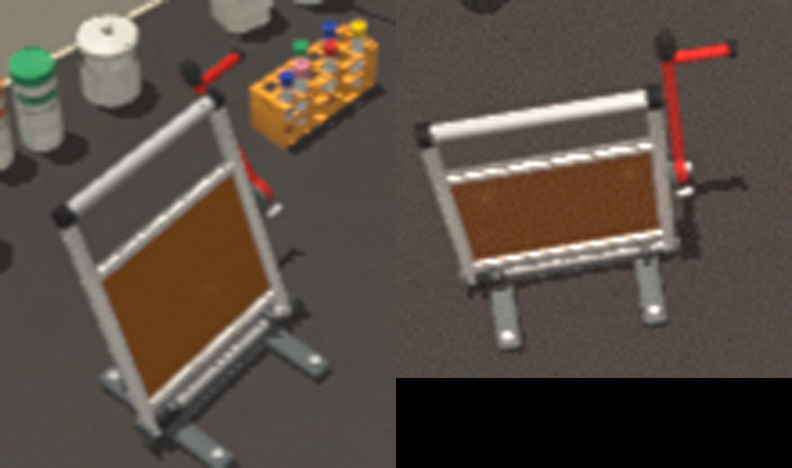

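Crop: scene rail ends (65,215)/(213,98), peg button (240,56), peg root (203,82); top rail ends (427,133)/(654,96), peg root (665,55), button (733,48), hub (684,185).

```bash
cat > h.py <<'E'
from bench import r
import cv2,numpy as np
from scipy.spatial.transform import Rotation as Rn
def P(n):
    c=r.camera_info(n);return np.array(c['mtx'])@np.hstack([cv2.Rodrigues(np.array(c['rvec']))[0],np.array(c['tvec']).reshape(3,1)])
def tri(s,t):
    X=cv2.triangulatePoints(P('scene'),P('top'),np.array(s,float),np.array(t,float)).ravel();X=X[:3]/X[3]
    e=[(lambda q:q[:2]/q[2])(P(n)@np.append(X,1))-p for n,p in(('scene',s),('top',t))]
    return X,np.abs(e).max()
E
python3 - <<'E'
from h import *
sc=lambda u,v:((u+.5)/3.6-.5+190,(v+.5)/3.6-.5+145)
tp=lambda u,v:((u-396+.5)/3.6-.5+180,(v+.5)/3.6-.5+145)
D=dict(railL=((65,215),(427,133)),railR=((213,98),(654,96)),pegroot=((203,82),(670,55)),button=((240,56),(733,48)),hub=((275,208),(684,190)))
X={}
for k,(a,b) in D.items():
    X[k],e=tri(sc(*a),tp(*b));print(k,X[k].round(4),round(e,2))
d=X['railL']-X['railR'];print(np.linalg.norm(d),np.degrees(np.arctan2(d[1],d[0])),(X['railL']+X['railR'])/2)
o=r.get_obs();print(Rn.from_rotvec(o['orientation']).as_matrix().round(3))
E
```

```text
railL [0.5249 0.1692 0.2402] 0.43
railR [ 0.55   -0.0034  0.2416] 0.4
pegroot [ 0.5846 -0.0179  0.2273] 1.0
button [ 0.5909 -0.0667  0.2242] 0.7
hub [ 0.4973 -0.0279  0.1292] 0.54
0.17441525353085102 98.26253750437374 [0.53744363 0.08290746 0.2408924 ]
[[ 0.914  0.407 -0.001]
 [ 0.407 -0.914  0.001]
 [-0.    -0.002 -1.   ]]
```

Everything agrees with the stated geometry: foot yaw is about 8.3°, the rail is at 0.241 m, and the peg is near (0.588, −0.042, 0.226). I'll go high and behind the peg with the gripper shut.

>>> step_arm(
  moves=[
    {"dx": 40, "dy": -27, "dz": -12, "gripper": -1},
    {"dx": 40, "dy": -27, "dz": -12, "gripper": -1},
    {"dx": 40, "dy": -27, "dz": -12, "gripper": -1},
    {"dx": 40, "dy": -27, "dz": -12, "gripper": -1},
    {"dx": 40, "dy": -27, "dz": -12, "gripper": -1},
    {"dx": 40, "dy": -27, "dz": -12, "gripper": -1},
    {"dx": 40, "dy": -27, "dz": -12, "gripper": -1},
    {"dx": 40, "dy": -27, "gripper": -1},
    {"dx": 40, "dy": -27, "gripper": -1},
    {"dx": 40, "dy": -27, "gripper": -1},
    {"dx": 40, "dy": -27, "gripper": -1},
    {"dx": 40, "dy": -27, "gripper": -1},
    {"dx": 40, "dy": -27, "gripper": -1},
    {"dx": 40, "dy": -27, "gripper": -1},
  ],
)

```text
invalid input at $.moves[0]: expected keys rx, ry, rz, dx, dy, dz, gripper
```

>>> step_arm(
  moves=[
    {"rz": -9.3},
    {"rz": -9.3},
    {"rz": -9.3},
    {"rz": -9.3},
    {"rz": -9.3},
    {"rz": -9.3},
    {"rz": -9.3},
    {"rz": -9.3},
    {},
  ],
)

```text
invalid input at $.moves[0]: expected keys rx, ry, rz, dx, dy, dz, gripper
```

```bash
cat >> h.py <<'E'
def loc(T):  # tool-frame mm shift and deg turn to reach world point T with yaw 8.26, tool down
    o=r.get_obs();R=Rn.from_rotvec(o['orientation']);p=np.array(o['tcp_pos'])
    c,s=np.cos(np.radians(8.26)),np.sin(np.radians(8.26))
    G=Rn.from_matrix(np.array([[-s,c,0],[c,s,0],[0,0,-1.]]))
    print('tcp',p.round(4),'F',np.round(o['contact_force'],1),'w',round(o['grip_width'],4),'t',round(o['clock'],2),'j',np.round(o['joints'],2))
    print('shift mm',(R.inv().apply(np.array(T)-p)*1e3).round(1),'turn deg',np.degrees((R.inv()*G).as_rotvec()).round(2))
E
python3 - <<'E'
from h import *
loc([.637,-.034,.33])
cv2.imwrite('pics/w1.png',r.grab_frame('wrist'))
E
```

```text
tcp [ 0.2743 -0.6162  0.2524] F [-0.3  0.  -0.5] w 0.0854 t 0.1 j [ 1.04  0.48  0.02  1.56 -0.01  1.11 -0.08]
shift mm [ 568.1 -384.5  -77. ] turn deg [-9.000e-02 -6.000e-02 -7.426e+01]
```

All keys are needed in every row.

>>> step_arm(
  moves=[
    {"rx": 0, "ry": 0, "rz": 0, "dx": 40, "dy": -27, "dz": -12, "gripper": -1},
    {"rx": 0, "ry": 0, "rz": 0, "dx": 40, "dy": -27, "dz": -12, "gripper": -1},
    {"rx": 0, "ry": 0, "rz": 0, "dx": 40, "dy": -27, "dz": -12, "gripper": -1},
    {"rx": 0, "ry": 0, "rz": 0, "dx": 40, "dy": -27, "dz": -12, "gripper": -1},
    {"rx": 0, "ry": 0, "rz": 0, "dx": 40, "dy": -27, "dz": -12, "gripper": -1},
    {"rx": 0, "ry": 0, "rz": 0, "dx": 40, "dy": -27, "dz": -12, "gripper": -1},
    {"rx": 0, "ry": 0, "rz": 0, "dx": 40, "dy": -27, "dz": -12, "gripper": -1},
    {"rx": 0, "ry": 0, "rz": 0, "dx": 40, "dy": -27, "dz": 0, "gripper": -1},
    {"rx": 0, "ry": 0, "rz": 0, "dx": 40, "dy": -27, "dz": 0, "gripper": -1},
    {"rx": 0, "ry": 0, "rz": 0, "dx": 40, "dy": -27, "dz": 0, "gripper": -1},
    {"rx": 0, "ry": 0, "rz": 0, "dx": 40, "dy": -27, "dz": 0, "gripper": -1},
    {"rx": 0, "ry": 0, "rz": 0, "dx": 40, "dy": -27, "dz": 0, "gripper": -1},
    {"rx": 0, "ry": 0, "rz": 0, "dx": 40, "dy": -27, "dz": 0, "gripper": -1},
    {"rx": 0, "ry": 0, "rz": 0, "dx": 40, "dy": -27, "dz": 0, "gripper": -1},
  ],
)

```text
clock: 1.9
tcp_pos: [0.6329, -0.0424, 0.337]
orientation: [3.073, 0.653, -0.001]
contact_force: [0.7, -0.3, 0.6]
grip_width: 0.0
gripper_force: 0.0
```

>>> step_arm(
  moves=[
    {"rx": 0, "ry": 0, "rz": -9.3, "dx": 0, "dy": 0, "dz": 0, "gripper": -1},
    {"rx": 0, "ry": 0, "rz": -9.3, "dx": 0, "dy": 0, "dz": 0, "gripper": -1},
    {"rx": 0, "ry": 0, "rz": -9.3, "dx": 0, "dy": 0, "dz": 0, "gripper": -1},
    {"rx": 0, "ry": 0, "rz": -9.3, "dx": 0, "dy": 0, "dz": 0, "gripper": -1},
    {"rx": 0, "ry": 0, "rz": -9.3, "dx": 0, "dy": 0, "dz": 0, "gripper": -1},
    {"rx": 0, "ry": 0, "rz": -9.3, "dx": 0, "dy": 0, "dz": 0, "gripper": -1},
    {"rx": 0, "ry": 0, "rz": -9.3, "dx": 0, "dy": 0, "dz": 0, "gripper": -1},
    {"rx": 0, "ry": 0, "rz": -9.3, "dx": 0, "dy": 0, "dz": 0, "gripper": -1},
    {"rx": 0, "ry": 0, "rz": 0, "dx": 0, "dy": 0, "dz": 0, "gripper": -1},
  ],
)

```text
clock: 3.02
tcp_pos: [0.6322, -0.0438, 0.3369]
orientation: [-2.054, -2.376, 0.0]
contact_force: [-1.0, 0.5, -0.4]
grip_width: 0.0001
gripper_force: 0.0
```

Run:
```python
from h import *
loc([.637,-.034,.33])
cv2.imwrite('pics/w1.png',r.grab_frame('wrist'))
```

```text
tcp [ 0.6322 -0.0438  0.3369] F [-1.   0.5 -0.4] w 0.0001 t 3.02 j [ 0.35  0.39 -0.51  1.53  0.2   1.27 -0.05]
shift mm [9.  6.2 6.9] turn deg [-0.04 -0.02  0.04]
```

View pics/w1.png

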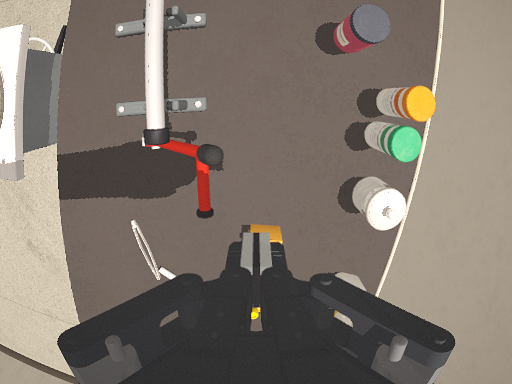

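Wrist view: the peg runs from about (207,168) to the button at (205,213), and the right rail end is at (155,136). I cast these rays onto their known heights to check.

```bash
cat >> h.py <<'E'
def wray(uv,z):
    c=r.camera_info('wrist');K=np.array(c['mtx']);R=cv2.Rodrigues(np.array(c['rvec']))[0];C=-R.T@np.array(c['tvec']).ravel()
    a,b=(uv[0]-K[0,2])/K[0,0],(uv[1]-K[1,2])/K[1,1];t=np.hypot(a,b)
    d=R.T@np.array([np.sin(t)*a/t,np.sin(t)*b/t,np.cos(t)]);return C+d*(z-C[2])/d[2]
E
python3 - <<'E'
from h import *
for n,uv,z in(('pegleg',(207,168),.2255),('button',(205,213),.2255),('railRend',(155,136),.241),('railpt',(155,80),.241)):print(n,wray(uv,z).round(4))
E
```

```text
pegleg [ 0.5899 -0.025   0.2255]
button [ 0.5919 -0.064   0.2255]
railRend [ 0.5493 -0.0016  0.241 ]
railpt [0.5449 0.0407 0.241 ]
```

>>> step_arm(
  moves=[
    {"rx": 0, "ry": 0, "rz": 0, "dx": 7, "dy": 3, "dz": 15, "gripper": -1},
    {"rx": 0, "ry": 0, "rz": 0, "dx": 0, "dy": 0, "dz": 30, "gripper": -1},
    {"rx": 0, "ry": 0, "rz": 0, "dx": 0, "dy": 0, "dz": 30, "gripper": -1},
    {"rx": 0, "ry": 0, "rz": 0, "dx": 0, "dy": 0, "dz": 25, "gripper": -1},
    {"rx": 0, "ry": 0, "rz": 0, "dx": 0, "dy": 0, "dz": 10, "gripper": -1},
    {"rx": 0, "ry": 0, "rz": 0, "dx": 0, "dy": 0, "dz": 0, "gripper": -1},
  ],
)

```text
clock: 3.82
tcp_pos: [0.634, -0.0359, 0.2265]
orientation: [-2.052, -2.377, 0.001]
contact_force: [0.3, -0.4, 0.0]
grip_width: -0.0001
gripper_force: 0.0
```

>>> step_arm(
  moves=[
    {"rx": 0, "ry": 0, "rz": 0, "dx": 0, "dy": -8, "dz": 0, "gripper": -1},
    {"rx": 0, "ry": 0, "rz": 0, "dx": 0, "dy": -6, "dz": 0, "gripper": -1},
    {"rx": 0, "ry": 0, "rz": 0, "dx": 0, "dy": -6, "dz": 0, "gripper": -1},
    {"rx": 0, "ry": 0, "rz": 0, "dx": 0, "dy": -6, "dz": 0, "gripper": -1},
    {"rx": 0, "ry": 0, "rz": 0, "dx": 0, "dy": -6, "dz": 0, "gripper": -1},
    {"rx": 0, "ry": 0, "rz": 0, "dx": 0, "dy": -7, "dz": -3, "gripper": -1},
    {"rx": 0, "ry": 0, "rz": 0, "dx": 0, "dy": -7, "dz": -3, "gripper": -1},
    {"rx": 0, "ry": 0, "rz": 0, "dx": 0, "dy": -7, "dz": -3, "gripper": -1},
    {"rx": 0, "ry": 0, "rz": 0, "dx": 0, "dy": -7, "dz": -3, "gripper": -1},
  ],
)

```text
clock: 4.95
tcp_pos: [0.5744, -0.0451, 0.2395]
orientation: [-2.053, -2.378, 0.0]
contact_force: [-0.2, -0.3, -0.3]
grip_width: -0.0002
gripper_force: 0.1
```

Run:
```python
from h import *
loc([.5,-.05,.25])
cv2.imwrite('pics/w2.png',r.grab_frame('wrist'))
```

```text
tcp [ 0.5744 -0.0451  0.2395] F [-0.2 -0.3 -0.3] w -0.0002 t 4.95 j [ 0.38  0.38 -0.52  1.78  0.21  1.04 -0.07]
shift mm [  6.  -74.4 -10.5] turn deg [-0.01  0.    0.13]
```

View pics/w2.png

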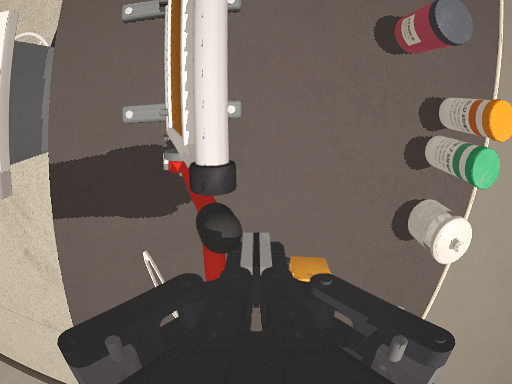

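The finger is behind the peg, which runs from the leg tip at (218,228) down-image to (213,275), and it is swinging forward. I'll continue over centre.

>>> step_arm(
  moves=[
    {"rx": 0, "ry": 0, "rz": 0, "dx": 0, "dy": -7, "dz": -2, "gripper": -1},
    {"rx": 0, "ry": 0, "rz": 0, "dx": 0, "dy": -7, "dz": -2, "gripper": -1},
    {"rx": 0, "ry": 0, "rz": 0, "dx": 0, "dy": -7, "dz": -2, "gripper": -1},
    {"rx": 0, "ry": 0, "rz": 0, "dx": 0, "dy": -7, "dz": -1, "gripper": -1},
    {"rx": 0, "ry": 0, "rz": 0, "dx": 0, "dy": -7, "dz": 0, "gripper": -1},
    {"rx": 0, "ry": 0, "rz": 0, "dx": 0, "dy": -7, "dz": 0, "gripper": -1},
    {"rx": 0, "ry": 0, "rz": 0, "dx": 0, "dy": -6, "dz": 0, "gripper": -1},
    {"rx": 0, "ry": 0, "rz": 0, "dx": 0, "dy": -6, "dz": 0, "gripper": -1},
    {"rx": 0, "ry": 0, "rz": 0, "dx": 0, "dy": -6, "dz": 0, "gripper": -1},
    {"rx": 0, "ry": 0, "rz": 0, "dx": 0, "dy": 0, "dz": 0, "gripper": -1},
    {"rx": 0, "ry": 0, "rz": 0, "dx": 0, "dy": 0, "dz": -30, "gripper": -1},
    {"rx": 0, "ry": 0, "rz": 0, "dx": 0, "dy": 0, "dz": -40, "gripper": -1},
    {"rx": 0, "ry": 0, "rz": 0, "dx": 0, "dy": 0, "dz": -40, "gripper": -1},
    {"rx": 0, "ry": 0, "rz": 0, "dx": 0, "dy": 0, "dz": 0, "gripper": -1},
  ],
)

```text
clock: 6.75
tcp_pos: [0.5175, -0.0534, 0.3597]
orientation: [2.049, 2.374, 0.006]
contact_force: [-0.0, -0.2, -1.0]
grip_width: -0.0004
gripper_force: 0.0
```

Run:
```python
from h import *
loc([.537,.083,.33])
a=r.grab_frame('wrist');b=cv2.resize(r.grab_frame('scene')[140:280,180:310],None,fx=2.74,fy=2.74)
b=b[:384];b=cv2.copyMakeBorder(b,0,384-b.shape[0],0,0,0)
cv2.imwrite('pics/w3.png',cv2.resize(np.hstack([a,b]),(800,int(384*800/(512+b.shape[1])))))
```

```text
tcp [ 0.5175 -0.0534  0.3597] F [-0.  -0.2 -1. ] w -0.0004 t 6.75 j [ 0.46  0.17 -0.55  1.76  0.09  1.23  0.04]
shift mm [132.2  39.   29.7] turn deg [0.37 0.09 0.14]
```

View pics/w3.png

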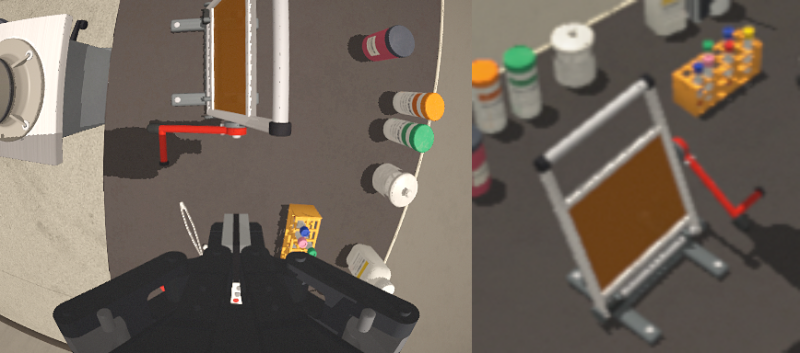

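The leg lies down in front at about 45°, as it should at the stop: hub at (238,130), tip at (160,128) and peg at (163,148) in the left panel. The shield is still leaning. Next I check the peg point and move above the rail middle with the gripper open.

>>> step_arm(
  moves=[
    {"rx": 0, "ry": 0, "rz": 0, "dx": 33, "dy": 10, "dz": 0, "gripper": 1},
    {"rx": 0, "ry": 0, "rz": 0, "dx": 33, "dy": 10, "dz": 0, "gripper": 1},
    {"rx": 0, "ry": 0, "rz": 0, "dx": 33, "dy": 10, "dz": 10, "gripper": 1},
    {"rx": 0, "ry": 0, "rz": 0, "dx": 33, "dy": 9, "dz": 15, "gripper": 1},
    {"rx": 0, "ry": 0, "rz": 0, "dx": 0, "dy": 0, "dz": 0, "gripper": 1},
    {"rx": 0, "ry": 0, "rz": 0, "dx": 0, "dy": 0, "dz": 0, "gripper": 1},
  ],
)

```text
clock: 7.6
tcp_pos: [0.5347, 0.0817, 0.3303]
orientation: [-2.053, -2.377, 0.003]
contact_force: [0.3, -0.7, 0.3]
grip_width: 0.0851
gripper_force: 0.0
```

Run:
```python
from h import *
loc([.537,.083,.244])
cv2.imwrite('pics/w4.png',r.grab_frame('wrist'))
```

```text
tcp [0.5347 0.0817 0.3303] F [ 0.3 -0.7  0.3] w 0.0851 t 7.6 j [ 0.26  0.25 -0.63  1.75  0.15  1.2  -0.26]
shift mm [ 1.   2.7 86.3] turn deg [-0.11  0.02  0.12]
```

View pics/w4.png

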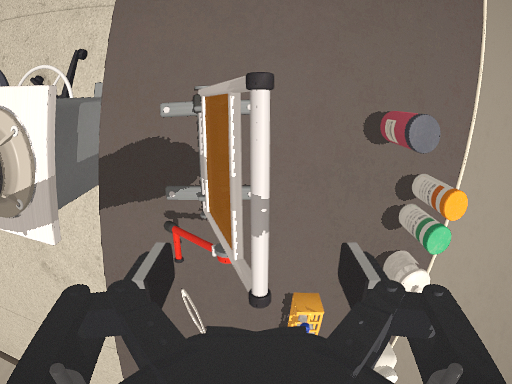

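The rail runs (260,81) to (260,297), centred between the fingers (about 165 and 350). Last check by ray casting, peg (178,243) and hub included.

Run:
```python
from h import *
a=wray((260,81),.241);b=wray((260,297),.241);print(a,b,(a+b)/2,np.linalg.norm(a-b))
print('peg exp (.436,-.062,.064)',wray((178,243),.064))
```

```text
[0.52465055 0.17233514 0.241     ] [ 0.55089701 -0.00243779  0.241     ] [0.53777378 0.08494868 0.241     ] 0.1767327120591832
peg exp (.436,-.062,.064) [ 0.43750253 -0.05897307  0.064     ]
```

>>> step_arm(
  moves=[
    {"rx": 0, "ry": 0, "rz": 0, "dx": 2, "dy": 3, "dz": 20, "gripper": 1},
    {"rx": 0, "ry": 0, "rz": 0, "dx": 0, "dy": 0, "dz": 25, "gripper": 1},
    {"rx": 0, "ry": 0, "rz": 0, "dx": 0, "dy": 0, "dz": 25, "gripper": 1},
    {"rx": 0, "ry": 0, "rz": 0, "dx": 0, "dy": 0, "dz": 16, "gripper": 1},
    {"rx": 0, "ry": 0, "rz": 0, "dx": 0, "dy": 0, "dz": 0, "gripper": 1},
    {"rx": 0, "ry": 0, "rz": 0, "dx": 0, "dy": 0, "dz": 0, "gripper": -1},
    {"rx": 0, "ry": 0, "rz": 0, "dx": 0, "dy": 0, "dz": 0, "gripper": -1},
    {"rx": 0, "ry": 0, "rz": 0, "dx": 0, "dy": 0, "dz": 0, "gripper": -1},
    {"rx": 0, "ry": 0, "rz": 0, "dx": 0, "dy": 0, "dz": 0, "gripper": -1},
    {"rx": 0, "ry": 0, "rz": 0, "dx": 0, "dy": 0, "dz": 0, "gripper": -1},
    {"rx": 0, "ry": 0, "rz": 0, "dx": 0, "dy": 0, "dz": 0, "gripper": -1},
  ],
  grip_force=35,
)

```text
clock: 9.02
tcp_pos: [0.5368, 0.0848, 0.2457]
orientation: [-2.052, -2.378, 0.003]
contact_force: [-3.7, -0.5, 5.5]
grip_width: 0.0127
gripper_force: 34.4
```

Run:
```python
from h import *
loc([.459,.072,.258])
```

```text
tcp [0.5368 0.0848 0.2457] F [-3.7 -0.5  5.5] w 0.0127 t 9.03 j [ 0.23  0.33 -0.61  1.85  0.22  1.03 -0.32]
shift mm [ -1.3 -78.9 -12.2] turn deg [-0.09  0.03  0.14]
```

Gripped: 12.7 mm opening on the 14 mm rail. Now the 230 mm arc, first half.

>>> step_arm(
  moves=[
    {"rx": 0, "ry": 0, "rz": 0, "dx": 0, "dy": -3.8, "dz": -1.3, "gripper": -1},
    {"rx": 0, "ry": 0, "rz": 0, "dx": 0, "dy": -3.8, "dz": -1.3, "gripper": -1},
    {"rx": 0, "ry": 0, "rz": 0, "dx": 0, "dy": -7.7, "dz": -2.3, "gripper": -1},
    {"rx": 0, "ry": 0, "rz": 0, "dx": 0, "dy": -7.8, "dz": -2.1, "gripper": -1},
    {"rx": 0, "ry": 0, "rz": 0, "dx": 0, "dy": -7.9, "dz": -1.9, "gripper": -1},
    {"rx": 0, "ry": 0, "rz": 0, "dx": 0, "dy": -7.9, "dz": -1.5, "gripper": -1},
    {"rx": 0, "ry": 0, "rz": 0, "dx": 0, "dy": 0, "dz": 0, "gripper": -1},
  ],
)

```text
clock: 9.9
tcp_pos: [0.499, 0.0792, 0.2565]
orientation: [2.052, 2.377, 0.001]
contact_force: [2.2, -0.9, 5.6]
grip_width: 0.013
gripper_force: 35.8
```

Run:
```python
from h import *
loc([.459,.072,.258])
```

```text
tcp [0.499  0.0792 0.2565] F [ 2.2 -0.9  5.6] w 0.013 t 9.9 j [ 0.26  0.25 -0.63  1.92  0.17  1.02 -0.3 ]
shift mm [ -1.3 -40.6  -1.6] turn deg [0.08 0.03 0.13]
```

>>> step_arm(
  moves=[
    {"rx": 0, "ry": 0, "rz": 0, "dx": 0, "dy": -8, "dz": -1.2, "gripper": -1},
    {"rx": 0, "ry": 0, "rz": 0, "dx": 0, "dy": -8, "dz": -0.9, "gripper": -1},
    {"rx": 0, "ry": 0, "rz": 0, "dx": 0, "dy": -8, "dz": -0.6, "gripper": -1},
    {"rx": 0, "ry": 0, "rz": 0, "dx": 0, "dy": -8, "dz": -0.3, "gripper": -1},
    {"rx": 0, "ry": 0, "rz": 0, "dx": 0, "dy": -5, "dz": 0, "gripper": -1},
    {"rx": 0, "ry": 0, "rz": 0, "dx": 0, "dy": -3, "dz": 0, "gripper": -1},
    {"rx": 0, "ry": 0, "rz": 0, "dx": 0, "dy": 0, "dz": 0, "gripper": -1},
    {"rx": 0, "ry": 0, "rz": 0, "dx": 0, "dy": 0, "dz": 0, "gripper": -1},
  ],
)

```text
clock: 10.9
tcp_pos: [0.4592, 0.0731, 0.2589]
orientation: [2.053, 2.378, -0.001]
contact_force: [1.6, -2.3, 5.4]
grip_width: 0.0126
gripper_force: 36.9
```

Run:
```python
from h import *
loc([.459,.072,.258])
a=r.grab_frame('top');s=r.grab_frame('scene')
f=lambda x:cv2.resize(x,(396,396),interpolation=2)
cv2.imwrite('pics/s5.png',np.hstack([f(a[140:260,170:290]),f(s[150:290,180:320])]))
```

```text
tcp [0.4592 0.0731 0.2589] F [ 1.6 -2.3  5.4] w 0.0126 t 10.9 j [ 0.29  0.18 -0.65  2.    0.13  1.01 -0.27]
shift mm [-1.1 -0.3  0.9] turn deg [-0.02  0.03  0.12]
```

View pics/s5.png

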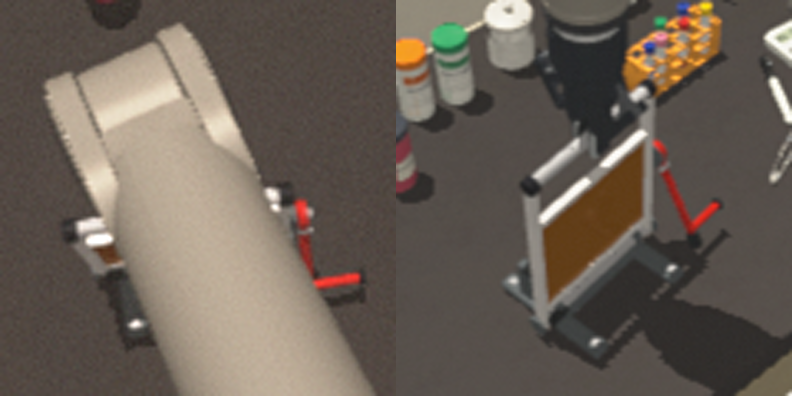

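The shield stands upright in the gripper with the leg down. The rail travelled 78.5 mm horizontally of the 78.9 mm needed and rose 13 mm, so the tilt is within about 0.01 rad of zero.

```bash
python3 -c "
from bench import r
print(r.hand_in())"
```

```text
the job is handed in; nothing more can be done
None
```

I handed the job in at about 11 s: the kickstand is down at its stop and the shield is upright, with the gripper still holding the top rail. I saw no contact with the bystanders, but I did not re-measure them, and the hand-in returned no verdict.

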